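Load the liner roll on the press-side dispenser

ROBOT

A 6-joint arm with a two-finger parallel gripper is mounted at the origin on the work surface. World frame = base frame: x ahead of the robot, y to its left, z up, the work surface at z = 0. Lengths are in m, angles in rad, forces in N, time in s.
With the tool pointing down it reaches from about 0.375 to 0.9 m from the base axis. Payload 3.1 kg.
Tool frame: the origin (TCP) lies between the finger pads; the fingertips stand 8 mm ahead of it and the grasp point (between the pads) lies 11 mm behind it; z points along the fingers, y is the line along which they close (so a half turn about z gives the same grasp; the last joint's range is limited). The gripper opens to 87 mm and grips with 3 to 60 N. Pads are 19 mm wide; open, the fingers measure 117 mm over their backs; the gripper's body (75 mm by 190 mm) begins 51 mm behind the grasp point.
Start: joints at [1.169, 0.527, 1.433, -0, 1.181, -0.178], TCP at [0.138, 0.61, 0.231] pointing down, gripper open.
Joint ranges: [-3.08, 3.08], [-0.75, 2.2], [0.22, 2.44], [-1.43, 4.57], [0, 2.65], [-2.85, 2.85]. Speed limits (rad/s): [2.79, 2.79, 3.14, 3.14, 3.14, 3.14].

INTERFACE

Orientations are given as a unit quaternion [x, y, z, w].
In Python, from rig import robot gives the robot as it stands.
- The arm moves only by the tool move_arm, never from a script. Its argument "motion" is text: rows parted by semicolons, each of 5 numbers parted by spaces: the opening, from -1 (shut) to 1 (fully open), then the shift along the tool's x, y, z normalised to -1 to 1, where 1 is 0.2 m, then the turn about the tool's z normalised to -1 to 1, where 1 is pi rad. A call has 1 to 12 rows; each row is the pose to reach, as a shift and turn from the pose commanded when the call began, along the tool's axes at that moment, turning the shorter way round; what a row does not reach only later rows make up. A row lasts 1/12 s, in which the tool goes at most 41.7 mm and 7.16 degrees, less where a joint would pass 70% of its speed; a pose out of reach is approached as far as the arm can. A call with a number of a shift or a turn outside -1 to 1 is refused whole. A call with a gripper value outside its range is refused whole. The fingers move at their own pace and stop on an object; "newtons" is the grip in N (left out, the last holds). Time passes only in rows, so rows that repeat a pose let the fingers close. It gives the time, the measured TCP pose, the force, the opening and the grip force at its end, in the units of the state.
- robot.get_obs(): the state, without advancing time (a new reading comes with each control period).
- robot.camera(name): name is "side" or "top" or "wrist"; returns (picture, depth): 384x512x3 uint8, red, green, blue; 384x512 float32, m along the optical axis (not along the pixel's ray), 0 where there is no reading.
- robot.camera_model(name): a dict with "mtx" (3x3 intrinsics, pixels), "position" and "attitude" of the camera in the world. Camera axes: x right, y down, z forward; pixel columns grow to the right and rows downward; lengths in m; the calibration is good to about 2 mm. A picture is of the moment at which its call begins: read the wrist's pose just before it. camera_model takes no time and is no camera call; for the wrist camera it gives the pose at the moment of the call.
- robot.hand_in(): hands the job in; it is judged then, once.
The state is a dict: "time": time; "q": joint angles; "joint_velocities": joint speeds; "joint_torque": joint torques, N m; "position": TCP position; "tool_rot": TCP orientation; "ft_force": force on the tool from outside, world axes, zero at the start; "moment": the same for the moment, N m; "grip_width": finger opening in m; "grip_force": force on a finger pad.
Only numpy, scipy, OpenCV 4.12 (cv2) and the standard library are available. Lean on these libraries where they do the work, as an engineer would, in place of code of your own. Each camera call takes 0.05 s, during which the arm holds its last target. There are 200 camera calls.

TASK

Put the blue-cored roll of press-liner paper on the upright spindle of the aluminium dispenser stand, lowering it without letting it fall. The two red drive lugs on the stand's disc must enter the slots under the core: feel for them by turning the roll until it drops fully home, then leave it upright and let go. Do not disturb the other things on the plank.

Things in the scene. Friction and masses are not known exactly. Their poses are not given: they have to be found in the camera images.
- roll: Roll of white liner paper on a blue plastic core, loose, upright on the plank, 126 mm tall, about 0.35 kg. Origin: centre of the underside, z up. A bore 21 mm wide runs right through. Underside: four feet 10 mm tall, within 42 mm of the axis, parted by a cross of two slots 14 mm wide along the roll's x and y (a slot every 90 degrees). Paper 78 mm, flanges 86 mm in diameter, 10 to 96 mm up.
- collar (a point): Centre of the top face of the roll's collar, 126 mm above the roll's origin. The collar is round and plain, blue, 38 mm in diameter, from 96 to 126 mm up: to be gripped from above at any yaw.
- stand: Dispenser stand, fixed: round cast aluminium base 132 mm in diameter, 22 mm high, a black disc on it and a steel spindle 18 mm in diameter on its axis. Origin: centre of the underside. A thin tear bar (8 mm in diameter, top 110 mm up) stands 58 mm from the axis on the stand's +x.
- disc_top (a point): Centre of the disc's top face, 30 mm above the stand's origin; disc 100 mm wide. two facing red lugs on it: 8 mm wide, 8 mm tall, 24 to 34 mm from the axis. The disc stands at any angle, NOT measured and unrelated to the stand's yaw; it turns only stiffly (0.6 N m). Roll's underside 8 mm above this point: resting on the lugs; level with it: fully home (4 degrees of play either way).
- spindle_tip (a point): Tip of the spindle on the stand's axis, 130 mm above the stand's origin; its last 17 mm taper from 18 to 7 mm in diameter.
- cup: Yellow plastic measuring cup, loose, bystander: 78 mm across the rim, 75 mm tall, with a flat handle reaching 107 mm along its +y. Origin: centre of the underside.
- dish: White ceramic dish, loose, bystander: 150 mm in diameter, 45 mm tall. Origin: centre of the underside.
- tongs: Stainless tongs lying flat, loose, bystander: about 260 mm long along their x, 14 mm tall. Origin on the plank about the middle.
- pin: Short wooden rolling pin lying along its x, loose, bystander: 260 mm long, 48 mm thick. Origin: on the plank under its middle.
- jar: Amber glass jar with steel cap, loose, bystander: 72 mm in diameter, 100 mm tall. Origin: centre of the underside.
- press: Cast aluminium tortilla press, closed, fixed, bystander: 190 mm round plates, hinge on its +x side, handle over the top towards its -x, 85 mm tall in all. Origin: on the plank under the centre of the plates.

How it is judged:
By the outcome, as a careful person would: the job done as asked, in the order asked, and still so for the second after the job is handed in, with the robot touching nothing.
It also fails if it takes over 64 s, if anything falls off the work surface, if the arm or the gripper's body presses on something with over 40 N, if the wrist force passes 120 N, or if a joint passes its speed limit or range.

## Working session

There is one attempt and no reset: what is moved stays moved. The work goes in short steps, Python scripts to look and compute and a tool call to move; the robot and the scene stay as the last step left them, time stands still between calls to the robot, and variables do not carry over. Pictures are saved under pics/ and viewed, at most 10 in all, crops included, and the job is handed in when it is done.

Besides the shell and the picture viewer there is one more tool, called after "Request:" by a JSON object that holds its "name" and its "arguments", one argument or row to a line. move_arm: Moves the arm, as the interface text tells. Its arguments: {"type":"object","properties":{"motion":{"type":"string"},"newtons":{"type":"number"}},"required":["motion"]}

```bash
mkdir -p pics
cat > h.py <<'E'
from rig import robot
import numpy as np, cv2
from scipy.spatial.transform import Rotation as R
np.set_printoptions(precision=4,suppress=True)
def cloud(name):
    m=robot.camera_model(name); im,d=robot.camera(name)
    K=np.array(m["mtx"]); a=np.array(m["attitude"]); Rm=a if a.shape==(3,3) else R.from_quat(a).as_matrix()
    v,u=np.mgrid[:384,:512]
    p=np.stack([(u-K[0,2])/K[0,0]*d,(v-K[1,2])/K[1,1]*d,d],-1)@Rm.T+np.array(m["position"])
    p[d==0]=np.nan
    return im,d,p,m
E
python3 - <<'E'
from h import *
ims=[]
for n in("top","side"):
    im,d,p,m=cloud(n); np.savez(n+".npz",im=im,p=p,pos=m["position"]); ims.append(im); print(n,m)
cv2.imwrite("pics/a.png",cv2.resize(np.vstack(ims)[:,:,::-1],None,fx=.78,fy=.78,interpolation=cv2.INTER_AREA))
cv2.imwrite("pics/top.png",ims[0][:,:,::-1]);cv2.imwrite("pics/side.png",ims[1][:,:,::-1])
print(robot.get_obs())
E
```

```text
top {'mtx': array([[480.8095,   0.    , 255.6521],
       [  0.    , 480.8095, 178.6644],
       [  0.    ,   0.    ,   1.    ]]), 'position': array([ 0.4332, -0.0253,  1.6842]), 'attitude': array([ 0.7098, -0.7015,  0.0483, -0.0426])}
side {'mtx': array([[481.0666,   0.    , 249.5721],
       [  0.    , 481.0666, 192.4797],
       [  0.    ,   0.    ,   1.    ]]), 'position': array([-0.3385, -0.9105,  0.8287]), 'attitude': array([ 0.7943, -0.3393,  0.202 , -0.4617])}
{'time': 0.1, 'q': array([ 1.1695,  0.5284,  1.4338, -0.    ,  1.1814, -0.1785]), 'joint_velocities': array([-0.0014, -0.0019, -0.0032,  0.0014, -0.0009, -0.0009]), 'joint_torque': array([ -0.0006, -44.0988, -17.7149,   0.0635,   0.0534,  -0.    ]), 'position': array([0.1378, 0.609 , 0.2297]), 'tool_rot': array([ 0.1112,  0.9938, -0.0009, -0.0003]), 'ft_force': array([-1.0746, -0.3061,  0.4812]), 'moment': array([ 0.0911, -0.0001,  0.0009]), 'grip_force': 0.0, 'grip_width': 0.0871585635043277}
```

View pics/a.png

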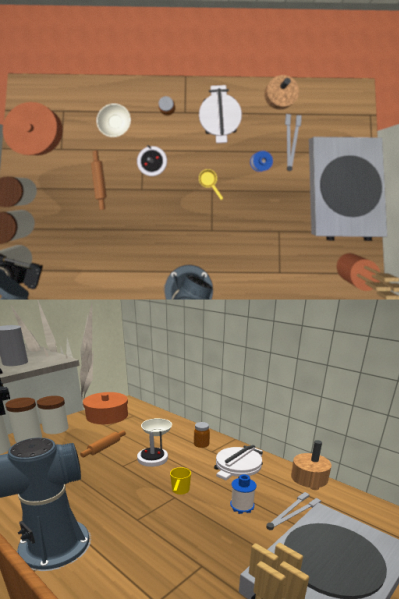

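The top view shows the roll at about (336,206) px, the stand at (195,205), and the cup between them but nearer the robot at (267,230). The side view has the dish behind the stand.

Run:
```python
from h import *
for n in("top","side"):
    f=np.load(n+".npz"); im=f["im"];p=f["p"]
    hsv=cv2.cvtColor(im,cv2.COLOR_RGB2HSV)
    bl=(hsv[...,0]>100)&(hsv[...,0]<125)&(hsv[...,1]>140)&(hsv[...,2]>70)
    near=lambda c,r:np.linalg.norm(p[...,:2]-c,axis=-1)<r
    q=p[bl&(p[...,2]>.115)&(p[...,2]<.14)]; print(n,"collar",len(q),np.median(q,0),q.min(0),q.max(0))
    if n=="top":
        c0=p[205,195,:2]; print("stand approx",p[205,195])
        ctop=np.median(q,0)[:2]
    for lo,hi in((.015,.026),(.026,.034),(.1,.14),(.05,.1)):
        k=p[near(c0,.09)&(p[...,2]>lo)&(p[...,2]<hi)]
        if len(k): print("stand",lo,len(k),k.mean(0),k.min(0),k.max(0))
    red=((hsv[...,0]<8)|(hsv[...,0]>172))&(hsv[...,1]>150)&near(c0,.07)&(p[...,2]>.02)
    for l in range(1,cv2.connectedComponents(red.astype(np.uint8))[0]):
        L=cv2.connectedComponents(red.astype(np.uint8))[1]==l
        print("red",L.sum(),p[L].mean(0),np.argwhere(L).mean(0))
t=cv2.imread("pics/top.png"); s=cv2.imread("pics/side.png")
a=cv2.resize(t[165:245,155:235],(390,390)); b=cv2.resize(t[165:245,295:375],(390,390))
cv2.imwrite("pics/b.png",np.hstack([a,b]))
```

```text
top collar 72 [ 0.5553 -0.3057  0.1253] [ 0.5353 -0.322   0.1171] [ 0.5686 -0.2861  0.1345]
stand approx [0.5501 0.1646 0.0768]
stand 0.015 372 [0.5473 0.1707 0.0222] [0.4884 0.1086 0.0152] [0.6172 0.2373 0.026 ]
stand 0.026 535 [0.5506 0.173  0.0298] [0.4884 0.1124 0.026 ] [0.6125 0.2361 0.034 ]
stand 0.1 32 [0.5598 0.1731 0.1193] [0.5436 0.1646 0.1018] [0.6101 0.1855 0.1384]
stand 0.05 16 [0.569  0.1725 0.077 ] [0.5423 0.1646 0.0564] [0.609  0.1811 0.0964]
red 13 [0.5657 0.1478 0.0374] [201.3846 201.3846]
red 14 [0.5367 0.1982 0.035 ] [209.7143 186.5   ]
side collar 117 [ 0.5451 -0.3073  0.1225] [ 0.5287 -0.3258  0.1153] [ 0.5685 -0.2888  0.1268]
stand 0.015 337 [0.5313 0.1529 0.0206] [0.4794 0.104  0.0151] [0.6116 0.2381 0.026 ]
stand 0.026 266 [0.5443 0.1674 0.0287] [0.4966 0.1212 0.0261] [0.6071 0.2224 0.0339]
stand 0.1 50 [0.5546 0.171  0.1122] [0.5371 0.1634 0.1   ] [0.608  0.1829 0.1297]
stand 0.05 102 [0.5601 0.1706 0.0736] [0.5366 0.1588 0.0502] [0.6116 0.1825 0.0987]
red 10 [0.5319 0.1953 0.0333] [194.2 186.7]
red 11 [0.5637 0.1479 0.0327] [195.9091 203.3636]
```

View pics/b.png

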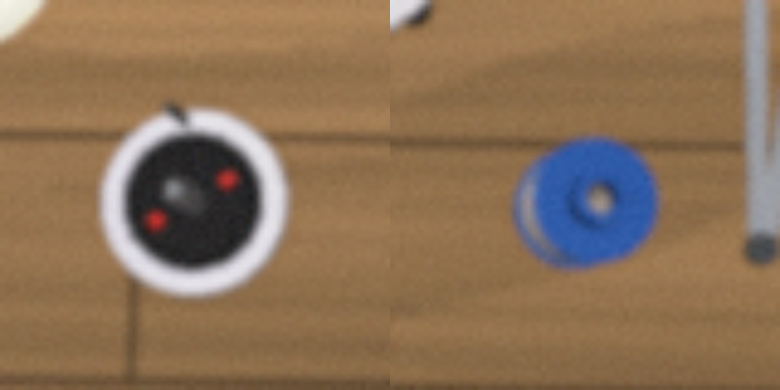

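The left crop shows the stand axis, with red lugs on a diagonal at about (228,180) and (155,220) in the crop. The right crop shows the roll's collar and bore at about (600,200). Next I go over the stand for a look with the wrist camera.

Request:
{"name": "move_arm", "arguments": {
  "motion": "1 -0.75 -0.58 -0.17 0;1 -0.75 -0.58 -0.17 0;1 -0.75 -0.58 -0.17 0;1 -0.75 -0.58 -0.17 0;1 -0.75 -0.58 -0.17 0"
}}

```text
time: 0.52
position: [0.2603, 0.4605, 0.2648]
tool_rot: [0.112, 0.994, -0.001, 0.0]
ft_force: [0.2, 1.4, -0.3]
grip_width: 0.087
grip_force: 0.0
```

Request:
{"name": "move_arm", "arguments": {
  "motion": "1 -0.75 -0.58 -0.17 0;1 -0.75 -0.58 -0.17 0;1 -0.75 -0.58 -0.17 0;1 -0.75 -0.58 -0.17 0;1 -0.75 -0.58 -0.17 0"
}}

```text
time: 0.93
position: [0.3815, 0.3142, 0.2991]
tool_rot: [0.112, 0.994, -0.0, 0.001]
ft_force: [-0.3, 0.8, -0.1]
grip_width: 0.0871
grip_force: 0.0
```

Request:
{"name": "move_arm", "arguments": {
  "motion": "1 -0.75 -0.58 -0.17 0;1 -0.75 -0.58 -0.17 0;1 -0.75 -0.58 -0.17 0;1 -0.75 -0.58 -0.17 0;1 -0.75 -0.58 -0.17 0;1 -0.75 -0.58 -0.17 0"
}}

```text
time: 1.43
position: [0.5043, 0.1667, 0.3333]
tool_rot: [0.114, 0.993, -0.001, 0.002]
ft_force: [0.5, 0.5, 0.8]
grip_width: 0.0871
grip_force: 0.0
```

```bash
cat >> h.py <<'E'
def rel(t):
    o=robot.get_obs(); Rt=R.from_quat(o["tool_rot"]).as_matrix()
    return Rt.T@(np.array(t)-o["position"])/.2
def state():
    o=robot.get_obs(); x=R.from_quat(o["tool_rot"]).as_matrix()[:,0]
    print("t%.2f"%o["time"],o["position"],"yaw",np.degrees(np.arctan2(x[1],x[0])),"F",o["ft_force"],"w",o["grip_width"],o["grip_force"],"q6",o["q"][5])
E
python3 - <<'E'
from h import *
state()
im,d,p,m=cloud("wrist"); print(m); np.savez("w1.npz",im=im,p=p,d=d,pos=m["position"],att=m["attitude"]); cv2.imwrite("pics/c.png",im[:,:,::-1])
E
```

```text
t1.43 [0.5043 0.1667 0.3333] yaw 166.91357231318824 F [0.5236 0.5178 0.7961] w 0.08709236759457271 0.0 q6 -1.2319241484471581
{'mtx': array([[279.3773,   0.    , 255.3853],
       [  0.    , 279.3773, 193.7792],
       [  0.    ,   0.    ,   1.    ]]), 'position': array([0.428 , 0.1833, 0.4872]), 'attitude': array([0.7746, 0.6155, 0.0898, 0.1143])}
```

View pics/c.png

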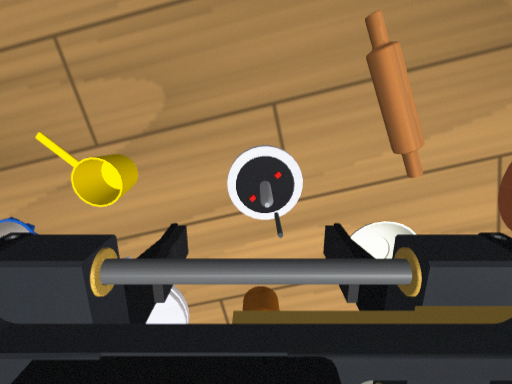

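The wrist view shows the stand at (265,183), lugs at (278,175) and (253,199), the spindle tip near (267,205) and the bar tip at (281,235).

```bash
cat >> h.py <<'E'
def ray(m,uv,z):
    uv=np.atleast_2d(uv).astype(float); K=np.array(m["mtx"]); Rm=R.from_quat(m["attitude"]).as_matrix()
    r=np.c_[(uv[:,0]-K[0,2])/K[0,0],(uv[:,1]-K[1,2])/K[1,1],np.ones(len(uv))]@Rm.T
    c=np.array(m["position"]); return c+r*((z-c[2])/r[:,2])[:,None]
def circ(P):
    A=np.c_[2*P[:,:2],np.ones(len(P))]; s=np.linalg.lstsq(A,(P[:,:2]**2).sum(1),rcond=None)[0]
    return s[:2],np.sqrt(s[2]+s[:2]@s[:2])
def stand(m,im,c,h=45):
    hsv=cv2.cvtColor(im,cv2.COLOR_RGB2HSV); box=np.zeros(im.shape[:2],np.uint8); cv2.circle(box,c,h,1,-1)
    w=((hsv[...,1]<50)&(hsv[...,2]>150)&(box>0)).astype(np.uint8)
    cs=max(cv2.findContours(w,cv2.RETR_EXTERNAL,cv2.CHAIN_APPROX_NONE)[0],key=cv2.contourArea)
    hull=cv2.convexHull(cs)[:,0]; print("base",circ(ray(m,cs[:,0],.022)))
    fill=np.zeros_like(w); cv2.fillConvexPoly(fill,hull,1)
    k=((hsv[...,2]<70)&(fill>0)).astype(np.uint8)
    n,L,st,ce=cv2.connectedComponentsWithStats(k); i=1+st[1:,4].argmax()
    print("disc",circ(ray(m,cv2.convexHull(np.argwhere(L==i)[:,::-1].astype(np.int32))[:,0],.030)))
    red=(((hsv[...,0]<8)|(hsv[...,0]>172))&(hsv[...,1]>150)&(fill>0)).astype(np.uint8)
    n,L,st,ce=cv2.connectedComponentsWithStats(red); 
    ii=[j for j in range(1,n) if st[j,4]>5]; lp=ray(m,ce[ii],.037); print("lugs",lp[:,:2],lp[:,:2].mean(0),np.degrees(np.arctan2(*(lp[0]-lp[1])[1::-1])))
E
python3 - <<'E'
from h import *
m=robot.camera_model("wrist"); f=np.load("w1.npz"); m["position"]=f["pos"];m["attitude"]=f["att"]
stand(m,f["im"],(265,183))
p=f["p"]; s=(p[...,2]>.1)&(p[...,2]<.14)&(np.linalg.norm(p[...,:2]-[.551,.173],axis=-1)<.1)
print("high",len(p[s]),p[s][p[s][:,0]<.585].mean(0),p[s][:,2].max())
mt=robot.camera_model("top"); t=np.load("top.npz"); stand(mt,t["im"],(195,205),26)
print(rel([.555,-.307,.33]))
E
```

```text
base (array([0.5495, 0.1703]), np.float64(0.06418312689968177))
disc (array([0.5502, 0.1699]), np.float64(0.04851306992192019))
lugs [[0.5359 0.1948]
 [0.5655 0.1452]] [0.5507 0.17  ] 120.81309300293675
high 191 [0.5465 0.1709 0.1185] 0.1316013934437707
base (array([0.5502, 0.1732]), np.float64(0.065133470991241))
disc (array([0.5507, 0.1729]), np.float64(0.04495909996907094))
lugs [[0.5657 0.1478]
 [0.5365 0.198 ]] [0.5511 0.1729] -59.82017667541971
[-0.7951 -2.2572  0.0127]
```

Request:
{"name": "move_arm", "arguments": {
  "motion": "1 -0.18 -0.77 0 0;1 -0.18 -0.77 0 0;1 -0.18 -0.77 0 0;1 -0.18 -0.77 0 0"
}}

```text
time: 1.82
position: [0.4997, 0.0119, 0.3319]
tool_rot: [0.11, 0.994, 0.0, -0.001]
ft_force: [0.7, 0.7, -0.3]
grip_width: 0.0873
grip_force: 0.0
```

Request:
{"name": "move_arm", "arguments": {
  "motion": "1 -0.18 -0.77 0 0;1 -0.18 -0.77 0 0;1 -0.18 -0.77 0 0;1 -0.18 -0.77 0 0"
}}

```text
time: 2.15
position: [0.5014, -0.1466, 0.332]
tool_rot: [0.111, 0.994, 0.0, -0.001]
ft_force: [0.4, -0.5, -0.5]
grip_width: 0.0865
grip_force: 0.0
```

Request:
{"name": "move_arm", "arguments": {
  "motion": "1 -0.18 -0.77 0 0;1 -0.18 -0.77 0 0;1 -0.18 -0.77 0 0;1 -0.18 -0.77 0 0;1 -0.18 -0.77 0 0"
}}

```text
time: 2.57
position: [0.5033, -0.3087, 0.3315]
tool_rot: [0.113, 0.994, -0.001, 0.0]
ft_force: [0.2, 0.6, 0.2]
grip_width: 0.0872
grip_force: 0.0
```

Run:
```python
from h import *
state()
im,d,p,m=cloud("wrist"); np.savez("w2.npz",im=im,p=p,d=d,pos=m["position"],att=m["attitude"]); cv2.imwrite("pics/d.png",im[:,:,::-1])
hsv=cv2.cvtColor(im,cv2.COLOR_RGB2HSV)
bl=(hsv[...,0]>100)&(hsv[...,0]<125)&(hsv[...,1]>140)&(hsv[...,2]>60)
tm=bl&(p[...,2]>.119)&(p[...,2]<.135); q=p[tm]; print(len(q),np.median(q,0),q.min(0),q.max(0),np.argwhere(tm).mean(0))
h=cv2.convexHull(np.argwhere(tm)[:,::-1].astype(np.int32))[:,0]; print("collar",circ(ray(m,h,.126)))
fm=bl&(p[...,2]>.088)&(p[...,2]<.102); h=cv2.convexHull(np.argwhere(fm)[:,::-1].astype(np.int32))[:,0]; print("flange",circ(ray(m,h,.096)))
mt=robot.camera_model("top"); t=np.load("top.npz"); im=t["im"];p=t["p"]; hsv=cv2.cvtColor(im,cv2.COLOR_RGB2HSV)
bl=(hsv[...,0]>100)&(hsv[...,0]<125)&(hsv[...,1]>120)&(hsv[...,2]>60)&(p[...,2]>.088)
h=cv2.convexHull(np.argwhere(bl)[:,::-1].astype(np.int32))[:,0]; print("top flange",circ(ray(mt,h,.096)))
```

```text
t2.57 [ 0.5033 -0.3087  0.3315] yaw 167.00064274482796 F [0.1617 0.5904 0.2451] w 0.08716202569088316 0.0 q6 -2.081741222117137
427 [ 0.5504 -0.3085  0.1257] [ 0.5326 -0.327   0.119 ] [ 0.5699 -0.2902  0.1287] [205.4778 264.74  ]
collar (array([ 0.5503, -0.3086]), np.float64(0.018902852747438244))
flange (array([ 0.5513, -0.3089]), np.float64(0.04196808214190757))
top flange (array([ 0.5523, -0.3052]), np.float64(0.040949297860872605))
```

View pics/d.png

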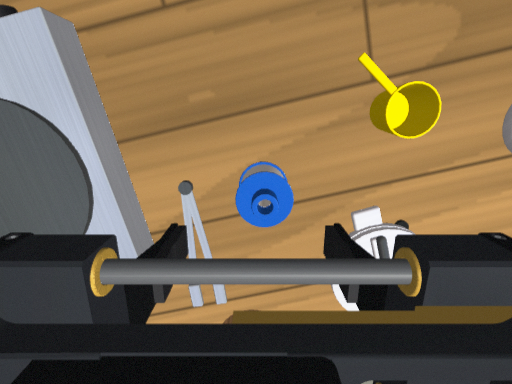

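The wrist view shows the roll's collar at (265,205) px. Top and wrist views agree on the offset between roll and stand, so I move over it and descend.

Request:
{"name": "move_arm", "arguments": {
  "motion": "1 -0.23 0.05 0.2 0;1 -0.23 0.05 0.2 0;1 -0.23 0.05 0.4 0;1 -0.23 0.05 0.6 0;1 -0.23 0.05 0.8 0;1 -0.23 0.05 0.8 0;1 -0.23 0.05 0.8 0"
}}

```text
time: 3.2
position: [0.5491, -0.3007, 0.1705]
tool_rot: [0.11, 0.994, 0.002, -0.003]
ft_force: [0.1, -0.1, 0.4]
grip_width: 0.0871
grip_force: 0.0
```

Run:
```python
from h import *
state(); print(rel([.5505,-.3087,.108])*.2)
```

```text
t3.20 [ 0.5491 -0.3007  0.1705] yaw 167.34980149566888 F [ 0.1373 -0.1436  0.3758] w 0.08713561388177578 0.0 q6 -2.0297723677399495
[-0.0035 -0.0077  0.0624]
```

Request:
{"name": "move_arm", "arguments": {
  "motion": "1 -0.015 -0.04 0 0;1 -0.015 -0.04 0 0;1 -0.015 -0.04 0.15 0;1 -0.015 -0.04 0.15 0;1 -0.015 -0.04 0.15 0"
}}

```text
time: 3.62
position: [0.5514, -0.3127, 0.1437]
tool_rot: [0.111, 0.994, 0.0, 0.0]
ft_force: [0.4, -0.7, -0.6]
grip_width: 0.0868
grip_force: 0.0
```

Run:
```python
from h import *
state(); print(rel([.5505,-.3087,.108])*.2)
```

```text
t3.62 [ 0.5514 -0.3127  0.1437] yaw 167.2113027988446 F [ 0.4082 -0.7117 -0.5913] w 0.08679863620232268 0.0 q6 -2.039579880053469
[0.0018 0.0037 0.0357]
```

Request:
{"name": "move_arm", "arguments": {
  "motion": "1 0 0 0 0;1 0 0 0 0;1 0 0 0 0"
}}

```text
time: 3.87
position: [0.5523, -0.3133, 0.1443]
tool_rot: [0.111, 0.994, -0.001, 0.001]
ft_force: [0.9, 0.4, 0.0]
grip_width: 0.0869
grip_force: 0.0
```

Run:
```python
from h import *
state(); print(rel([.5505,-.3087,.108])*.2)
```

```text
t3.87 [ 0.5523 -0.3133  0.1443] yaw 167.2305692352273 F [0.8862 0.3589 0.0363] w 0.08690573729446587 0.0 q6 -2.0396499718315106
[0.0028 0.0041 0.0363]
```

Request:
{"name": "move_arm", "arguments": {
  "motion": "1 0.013 0.021 0.1 0;1 0.013 0.021 0.18 0;1 0.013 0.021 0.18 0;1 0.013 0.021 0.18 0"
}}

```text
time: 4.2
position: [0.5497, -0.3078, 0.1065]
tool_rot: [0.111, 0.994, 0.0, -0.0]
ft_force: [0.6, 0.0, 0.5]
grip_width: 0.0875
grip_force: 0.0
```

Run:
```python
from h import *
state(); print(rel([.5505,-.3087,.108])*.2)
```

```text
t4.20 [ 0.5497 -0.3078  0.1065] yaw 167.23734056159483 F [0.6213 0.0376 0.5491] w 0.08752402156137239 0.0 q6 -2.035512259328478
[-0.001  -0.0007 -0.0015]
```

Request:
{"name": "move_arm", "arguments": {
  "motion": "-1 0 0 0 0;-1 0 0 0 0;-1 0 0 0 0;-1 0 0 0 0;-1 0 0 0 0;-1 0 0 0 0;-1 0 0 0 0;-1 0 0 0 0",
  "newtons": 30
}}

```text
time: 4.87
position: [0.5499, -0.308, 0.1066]
tool_rot: [0.111, 0.994, -0.0, 0.0]
ft_force: [0.0, 0.5, -1.0]
grip_width: 0.042
grip_force: 0.0
```

Run:
```python
from h import *
state()
```

```text
t4.87 [ 0.5499 -0.308   0.1066] yaw 167.23268585043135 F [ 0.0188  0.5394 -1.0059] w 0.04197509818719191 0.0 q6 -2.0355113424853166
```

Still closing; let it finish, then lift 20 mm.

Request:
{"name": "move_arm", "arguments": {
  "motion": "-1 0 0 0 0;-1 0 0 0 0;-1 0 0 0 0;-1 0 0 0 0;-1 0 0 0 0;-1 0 0 -0.1 0;-1 0 0 -0.2 0;-1 0 0 -0.3 0;-1 0 0 -0.3 0;-1 0 0 -0.3 0",
  "newtons": 30
}}

```text
time: 5.7
position: [0.5501, -0.3084, 0.1667]
tool_rot: [0.111, 0.994, -0.001, 0.001]
ft_force: [0.3, -0.1, -3.8]
grip_width: 0.0378
grip_force: 30.0
```

Run:
```python
from h import *
state()
```

```text
t5.70 [ 0.5501 -0.3084  0.1667] yaw 167.23812125902708 F [ 0.349  -0.1046 -3.8206] w 0.037832968574882636 29.9972365967551 q6 -2.0355598177350203
```

Request:
{"name": "move_arm", "arguments": {
  "motion": "-1 0 0 -0.2 0;-1 0 0 -0.4 0;-1 0 0 -0.5 0;-1 0.18 0.77 -0.5 0;-1 0.18 0.77 -0.5 0;-1 0.18 0.77 -0.5 0;-1 0.18 0.77 -0.5 0;-1 0.18 0.77 -0.5 0"
}}

```text
time: 6.37
position: [0.5457, -0.142, 0.2638]
tool_rot: [0.109, 0.994, 0.004, -0.004]
ft_force: [-0.9, 0.2, -4.5]
grip_width: 0.0378
grip_force: 30.0
```

Request:
{"name": "move_arm", "arguments": {
  "motion": "-1 0.18 0.77 0 0;-1 0.18 0.77 0 0;-1 0.18 0.77 0 0;-1 0.18 0.77 0 0;-1 0.18 0.77 0 0"
}}

```text
time: 6.78
position: [0.5451, 0.0147, 0.2642]
tool_rot: [0.109, 0.994, 0.002, -0.003]
ft_force: [-0.5, -0.7, -4.3]
grip_width: 0.0382
grip_force: 30.0
```

Run:
```python
from h import *
state(); print(rel([.55,.171,.267]))
```

```text
t6.78 [0.5451 0.0147 0.2642] yaw 167.5337715774316 F [-0.527  -0.7102 -4.2868] w 0.03821273576541473 30.000614240052528 q6 -1.5351960382302705
[ 0.1449  0.7682 -0.0098]
```

Request:
{"name": "move_arm", "arguments": {
  "motion": "-1 0.15 0.77 -0.01 0;-1 0.15 0.77 -0.01 0;-1 0.15 0.77 -0.01 0;-1 0.15 0.77 -0.01 0;-1 0.15 0.77 -0.01 0;-1 0.15 0.77 -0.01 0;-1 0.15 0.77 -0.01 0"
}}

```text
time: 7.37
position: [0.5517, 0.1645, 0.2668]
tool_rot: [0.111, 0.994, -0.001, -0.002]
ft_force: [-0.4, 0.7, -4.0]
grip_width: 0.0379
grip_force: 30.0
```

Run:
```python
from h import *
state(); print(rel([.55,.171,.267]))
im,d,p,m=cloud("wrist"); im2,d2,p2,m2=cloud("side"); im3,d3,p3,m3=cloud("top")
np.savez("w3.npz",im=im,p=p); np.savez("s3.npz",im=im2,p=p2)
a=im2[110:230,120:280]; b=im3[155:255,150:283]
cv2.imwrite("pics/e.png",np.hstack([cv2.resize(a,(400,300)),cv2.resize(b,(400,300)) ])[:,:,::-1])
# side: roll flange & paper columns vs stand base
for P,n,im_ in((p2,"side",im2),(p3,"top",im3)):
    hsv=cv2.cvtColor(im_,cv2.COLOR_RGB2HSV); bl=(hsv[...,0]>100)&(hsv[...,0]<125)&(hsv[...,1]>120)&(hsv[...,2]>50)&(P[...,2]>.13)
    q=P[bl]; print(n,len(q), q.min(0) if len(q) else 0,q.max(0) if len(q) else 0)
```

```text
t7.37 [0.5517 0.1645 0.2668] yaw 167.27922756339206 F [-0.3773  0.6969 -4.0371] w 0.03786791014023307 29.99445902198204 q6 -1.2519674648240702
[ 0.0156  0.0295 -0.0009]
side 303 [0.5085 0.1206 0.1582] [0.5949 0.203  0.2963]
top 19 [0.513  0.1507 0.2516] [0.5245 0.1872 0.4342]
```

View pics/e.png

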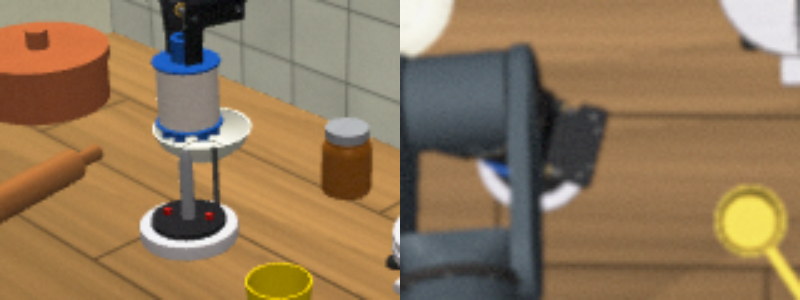

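The left crop shows the held roll just above the spindle and slightly to its left, with the roll's lower flange at (190,130) in the crop. I compare roll and stand in the same side view.

Run:
```python
from h import *
m=robot.camera_model("side"); f=np.load("s3.npz"); im=f["im"];p=f["p"]
stand(m,im,(195,200),25)
hsv=cv2.cvtColor(im,cv2.COLOR_RGB2HSV); bl=(hsv[...,0]>100)&(hsv[...,0]<125)&(hsv[...,1]>120)&(hsv[...,2]>50)&(p[...,2]>.13)
# upper flange: points on the top face only
up=bl&(abs(p[...,2]-.256)<.012)
n,L,st,ce=cv2.connectedComponentsWithStats(up.astype(np.uint8)); i=1+st[1:,4].argmax()
h=cv2.convexHull(np.argwhere(L==i)[:,::-1].astype(np.int32))[:,0]; print(st[i]); print("flange",circ(ray(m,h,.256)))
# columns: axis by widths (rows)
pap=(hsv[...,1]<70)&(hsv[...,2]>120)
for v in range(130,190,6):
    r=np.where(pap[v,170:225])[0]+170; print(v,(r.min(),r.max(),len(r)) if len(r) else 0, end=" | ")
state()
```

```text
base (array([0.5448, 0.168 ]), np.float64(0.05808021419708563))
disc (array([0.5398, 0.1605]), np.float64(0.048167508891397696))
lugs [[0.5272 0.1896]
 [0.5588 0.1421]] [0.543  0.1658] 123.6397264443716
[181 129  27  11 174]
flange (array([0.5465, 0.1582]), np.float64(0.041767207619987125))
130 (np.int64(205), np.int64(223), 19) | 136 (np.int64(207), np.int64(224), 18) | 142 (np.int64(183), np.int64(224), 35) | 148 (np.int64(183), np.int64(207), 25) | 154 (np.int64(184), np.int64(214), 30) | 160 (np.int64(181), np.int64(220), 35) | 166 (np.int64(184), np.int64(215), 28) | 172 0 | 178 0 | 184 0 | t7.52 [0.5524 0.1637 0.2678] yaw 167.12693885221051 F [-0.2085  0.4774 -3.5895] w 0.03782169901628346 29.994463800321682 q6 -1.2515462347925408
```

Request:
{"name": "move_arm", "arguments": {
  "motion": "-1 0.02 0.031 0 0;-1 0.02 0.031 0 0;-1 0.02 0.031 0 0;-1 0.02 0.031 0.07 0;-1 0.02 0.031 0.14 0;-1 0.02 0.031 0.14 0;-1 0.02 0.031 0.14 0"
}}

```text
time: 8.1
position: [0.5494, 0.1718, 0.24]
tool_rot: [0.111, 0.994, -0.0, -0.001]
ft_force: [-0.2, -0.1, -3.8]
grip_width: 0.0381
grip_force: 30.0
```

Run:
```python
from h import *
state(); print(rel([.5495,.1708,.267]))
```

```text
t8.10 [0.5494 0.1718 0.24  ] yaw 167.2244796635634 F [-0.2365 -0.0602 -3.7504] w 0.03814496261656843 29.99442329750309 q6 -1.238588623884632
[-0.0015 -0.0051 -0.1349]
```

Request:
{"name": "move_arm", "arguments": {
  "motion": "-1 0 -0.004 0.03 0;-1 0 -0.004 0.06 0;-1 0 -0.004 0.09 0;-1 0 -0.004 0.09 0"
}}

```text
time: 8.43
position: [0.549, 0.1712, 0.2213]
tool_rot: [0.111, 0.994, -0.0, -0.001]
ft_force: [0.2, -0.6, -3.9]
grip_width: 0.0383
grip_force: 30.0
```

Request:
{"name": "move_arm", "arguments": {
  "motion": "-1 0 0 0.03 0;-1 0 0 0.06 0;-1 0 0 0.09 0;-1 0 0 0.09 0"
}}

```text
time: 8.77
position: [0.5488, 0.1712, 0.203]
tool_rot: [0.111, 0.994, -0.0, -0.002]
ft_force: [0.0, -0.5, -4.4]
grip_width: 0.0378
grip_force: 30.0
```

Run:
```python
from h import *
state()
```

```text
t8.77 [0.5488 0.1712 0.203 ] yaw 167.23269245550813 F [ 0.0055 -0.4904 -4.4019] w 0.03780664554426877 29.99433227647387 q6 -1.2398510397042448
```

On the spindle with no lateral force; lowering to just above the lugs.

Request:
{"name": "move_arm", "arguments": {
  "motion": "-1 0 0 0.06 0;-1 0 0 0.12 0;-1 0 0 0.18 0;-1 0 0 0.22 0;-1 0 0 0.22 0;-1 0 0 0.22 0"
}}

```text
time: 9.27
position: [0.5497, 0.1713, 0.1602]
tool_rot: [0.111, 0.994, -0.0, -0.0]
ft_force: [-0.3, 0.1, -4.0]
grip_width: 0.0376
grip_force: 30.0
```

Request:
{"name": "move_arm", "arguments": {
  "motion": "-1 0 0 0.015 0;-1 0 0 0.03 0;-1 0 0 0.045 0;-1 0 0 0.06 0;-1 0 0 0.06 0;-1 0 0 0.06 0"
}}

```text
time: 9.77
position: [0.5498, 0.1712, 0.1484]
tool_rot: [0.111, 0.994, -0.0, -0.0]
ft_force: [-0.9, -0.5, -4.2]
grip_width: 0.0379
grip_force: 30.0
```

Run:
```python
from h import *
state()
```

```text
t9.77 [0.5498 0.1712 0.1484] yaw 167.2349081532708 F [-0.9015 -0.4555 -4.2327] w 0.03789851999395676 29.994153639563592 q6 -1.2398561360270735
```

Request:
{"name": "move_arm", "arguments": {
  "motion": "-1 0 0 0.01 0;-1 0 0 0.015 0;-1 0 0 0.02 0;-1 0 0 0.02 0;-1 0 0 0.02 0"
}}

```text
time: 10.18
position: [0.55, 0.1713, 0.1447]
tool_rot: [0.111, 0.994, 0.0, 0.0]
ft_force: [-0.4, 0.5, -2.5]
grip_width: 0.0381
grip_force: 30.0
```

Request:
{"name": "move_arm", "arguments": {
  "motion": "-1 0 0 0.005 0;-1 0 0 0.01 0;-1 0 0 0.01 0;-1 0 0 0.01 0"
}}

```text
time: 10.52
position: [0.5503, 0.1714, 0.1444]
tool_rot: [0.111, 0.994, 0.0, 0.001]
ft_force: [-3.3, -0.6, 7.4]
grip_width: 0.0378
grip_force: 30.0
```

Resting on the lugs. Turning to feel for the slots, in small steps.

Request:
{"name": "move_arm", "arguments": {
  "motion": "-1 0 0 0 0.02;-1 0 0 0 0.04;-1 0 0 0 0.06;-1 0 0 0 0.08;-1 0 0 0 0.08"
}}

```text
time: 10.93
position: [0.5505, 0.1716, 0.1439]
tool_rot: [0.235, 0.972, 0.001, 0.001]
ft_force: [-2.9, 0.5, 5.0]
grip_width: 0.038
grip_force: 30.0
```

Request:
{"name": "move_arm", "arguments": {
  "motion": "-1 0 0 0.003 0.02;-1 0 0 0.003 0.04;-1 0 0 0.003 0.06;-1 0 0 0.003 0.08;-1 0 0 0.003 0.08"
}}

```text
time: 11.35
position: [0.5501, 0.1716, 0.1415]
tool_rot: [0.354, 0.935, 0.0, 0.0]
ft_force: [0.2, 0.9, -5.1]
grip_width: 0.0381
grip_force: 30.0
```

Run:
```python
from h import *
state(); print(robot.get_obs()["moment"])
im,d,p,m=cloud("side"); cv2.imwrite("pics/f.png",cv2.resize(im[120:220,140:260],(720,600),interpolation=cv2.INTER_CUBIC)[:,:,::-1])
```

```text
t11.35 [0.5501 0.1716 0.1415] yaw 138.54069949594995 F [ 0.2043  0.9412 -5.0544] w 0.0381262138010312 29.992096499518084 q6 -0.7389508448327089
[ 0.37   -0.1645  0.3989]
```

View pics/f.png

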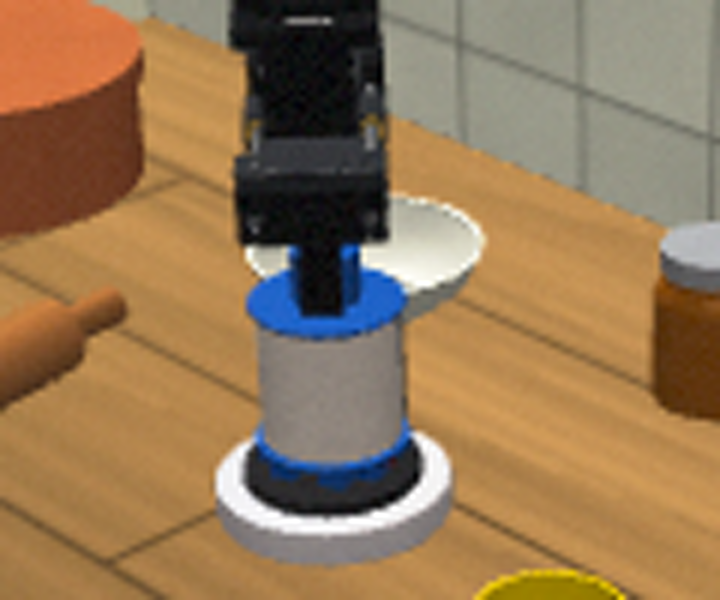

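The side view shows the roll low on the disc. The force has gone back to the hanging weight and z has dropped, so the lugs are in the slots. A 0.4 N m moment shows I turned slightly too far, so I ease back 4° and lower.

Request:
{"name": "move_arm", "arguments": {
  "motion": "-1 0 0 0 -0.01;-1 0 0 0 -0.02;-1 0 0 0 -0.02;-1 0 0 0.008 -0.02;-1 0 0 0.015 -0.02;-1 0 0 0.015 -0.02;-1 0 0 0.015 -0.02"
}}

```text
time: 11.98
position: [0.5496, 0.1713, 0.1386]
tool_rot: [0.325, 0.946, -0.0, -0.0]
ft_force: [-0.1, 0.8, -4.6]
grip_width: 0.0381
grip_force: 30.0
```

Run:
```python
from h import *
state(); print(robot.get_obs()["moment"])
```

```text
t11.98 [0.5496 0.1713 0.1386] yaw 142.03130734015394 F [-0.124   0.8343 -4.6438] w 0.03805878217602606 29.992558419435227 q6 -0.8000950965421858
[0.2282 0.025  0.0101]
```

Free of the lugs' sides; down the last 2 mm.

Request:
{"name": "move_arm", "arguments": {
  "motion": "-1 0 0 0.005 0;-1 0 0 0.01 0;-1 0 0 0.015 0;-1 0 0 0.015 0;-1 0 0 0.015 0"
}}

```text
time: 12.4
position: [0.5497, 0.1714, 0.1367]
tool_rot: [0.325, 0.946, -0.0, 0.0]
ft_force: [-3.0, 0.1, 3.2]
grip_width: 0.0381
grip_force: 30.0
```

Run:
```python
from h import *
state(); print(robot.get_obs()["moment"])
```

```text
t12.40 [0.5497 0.1714 0.1367] yaw 142.04477876851814 F [-3.0494  0.1418  3.2271] w 0.03807242307672828 29.993692937532614 q6 -0.8000849928698035
[0.0987 0.4827 0.0588]
```

Contact at 7.8 mm below the lug height, which is fully home. Relieving the press, then opening and rising.

Request:
{"name": "move_arm", "arguments": {
  "motion": "-1 0 0 -0.005 0;-1 0 0 -0.005 0;1 0 0 -0.005 0;1 0 0 -0.005 0;1 0 0 -0.005 0;1 0 0 -0.005 0;1 0 0 -0.005 0;1 0 0 -0.005 0;1 0 0 -0.005 0;1 0 0 -0.005 0;1 0 0 -0.005 0"
}}

```text
time: 13.32
position: [0.5499, 0.1713, 0.137]
tool_rot: [0.325, 0.946, 0.0, 0.0]
ft_force: [-0.6, 0.1, -0.0]
grip_width: 0.0849
grip_force: 0.0
```

Request:
{"name": "move_arm", "arguments": {
  "motion": "1 0 0 -0.1 0;1 0 0 -0.2 0;1 0 0 -0.3 0;1 0 0 -0.5 0;1 0 0 -0.7 0;1 0 0 -0.7 0;1 0 0 -0.7 0"
}}

```text
time: 13.9
position: [0.5515, 0.1716, 0.28]
tool_rot: [0.325, 0.946, 0.001, 0.003]
ft_force: [-0.5, -0.1, 0.8]
grip_width: 0.087
grip_force: 0.0
```

Request:
{"name": "move_arm", "arguments": {
  "motion": "1 0.6 0 0 0;1 0.6 0 0 0;1 0.6 0 0 0;1 0.6 0 0 0;1 0.6 0 0 0;1 0.6 0 0 0"
}}

```text
time: 14.4
position: [0.4551, 0.245, 0.276]
tool_rot: [0.325, 0.946, -0.001, -0.0]
ft_force: [0.1, -0.9, -0.4]
grip_width: 0.0868
grip_force: 0.0
```

Run:
```python
from h import *
state()
im,d,p,m=cloud("side"); im2,d2,p2,m2=cloud("wrist")
cv2.imwrite("pics/g.png",np.hstack([cv2.resize(im[60:300,100:340],(400,400)),cv2.resize(im2,(400,300))[:,:] if 0 else cv2.resize(im2[:,64:448],(400,400))])[:,:,::-1])
for P,I in((p,im),(p2,im2)):
    hsv=cv2.cvtColor(I,cv2.COLOR_RGB2HSV); bl=(hsv[...,0]>100)&(hsv[...,0]<125)&(hsv[...,1]>120)&(hsv[...,2]>60)&(np.linalg.norm(P[...,:2]-[.55,.171],axis=-1)<.06)
    q=P[bl]; print(len(q)); 
    if len(q): print("top z",np.percentile(q[:,2],[50,90,97,100]))
```

```text
t14.40 [0.4551 0.245  0.276 ] yaw 142.07475169490417 F [ 0.1172 -0.8807 -0.4317] w 0.08682147021468511 0.0 q6 -0.630956779316529
399
top z [0.1242 0.1507 0.1538 0.1565]
1812
top z [0.1263 0.1558 0.1565 0.1583]
```

View pics/g.png

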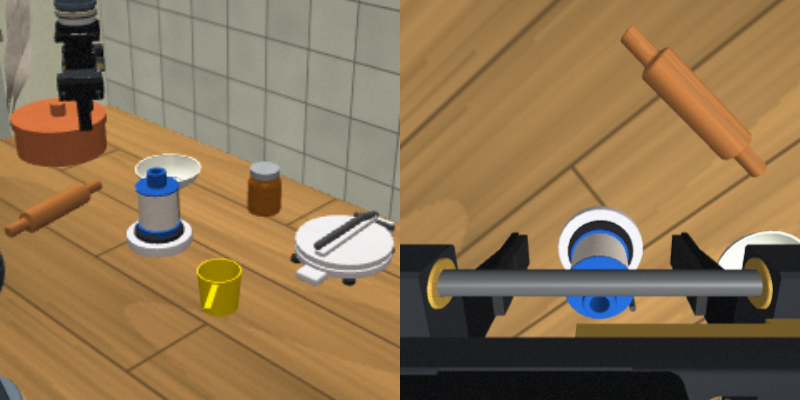

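The roll stands upright on the stand, at (158,210) in the left half. Its collar top measures z = 0.156, exactly the fully home height, and the other things are untouched.

```bash
python3 -c "from rig import robot; print(robot.hand_in())"
```

```text
the job is handed in; nothing more can be done
None
```

The roll is on the spindle, fully home on the drive lugs (collar top measured at 0.156 m), upright and released at about 14 s; the other things looked undisturbed, and the job is handed in.

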